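# Demagnetise the scriber and shut it in its instrument case

## Robot

A 6-joint arm with a two-finger parallel gripper is mounted at the origin on the work surface. World frame = base frame: x ahead of the robot, y to its left, z up, the work surface at z = 0. Lengths are in mm, angles in rad, forces in N, time in s.
With the tool pointing down it reaches from about 350 to 950 mm from the base axis. Payload 17.4 kg.
Tool frame: the origin (TCP) lies at the centre of the arm's flange, where the gripper is bolted on; the fingertips stand 186 mm ahead of it and the grasp point (between the pads) lies 167 mm ahead of it; z points along the fingers, y is the line along which they close (so a half turn about z gives the same grasp; the last joint's range is limited). The gripper opens to 93 mm and grips with 3 to 60 N. Pads are 15 mm wide; open, the fingers measure 128 mm over their backs; the gripper's body (75 mm by 188 mm) begins 65 mm behind the grasp point.
Start: joints at [1.311, 0.116, 1.442, -0, 1.584, -0.038], TCP at [148.499, 658.47, 404.746] pointing down, gripper open.
Joint ranges: [-2.83, 2.83], [-0.83, 2.19], [0.07, 2.5], [-1.14, 4.28], [0.01, 3], [-2.97, 2.97]. Speed limits (rad/s): [1.89, 1.89, 2.22, 3.14, 3.14, 3.14].

## Interface

Orientations are given as a unit quaternion [w, x, y, z].
In Python, from plant import manip gives the robot as it stands. The module is installed in compiled form; this text tells all that it offers.
- The arm moves only by the shell command python3 -m creep 'ROWS' [OPENING] [FORCE]. ROWS is JSON, a list of rows, each a list of 6 numbers: the shift along the tool's x, y, z in m, then the turn, a rotation vector about the tool's x, y, z in rad. In form: [[x, y, z, ax, ay, az], ...]. A call has 1 to 10 rows; each row is the pose to reach, as a shift and turn from the pose commanded when the call began, along the tool's axes at that moment; what a row does not reach only later rows make up. A row lasts 1/10 s, in which the tool goes at most 50 mm and 8.59 degrees, less where a joint would pass 70% of its speed; a pose out of reach is approached as far as the arm can. A call with a gripper value outside its range is refused whole. OPENING is the opening, from -1 (shut) to 1 (fully open), set as the call begins (- or left out, the last holds). The fingers move at their own pace and stop on an object; FORCE is the grip in N (left out, the last holds). Time passes only in rows, so rows that repeat a pose let the fingers close. It gives the time, the measured TCP pose, the force, the opening and the grip force at its end, in the units of the state.
- manip.sense(): the state, without advancing time (a new reading comes with each control period).
- manip.snapshot(name): name is "scene" or "side" or "wrist"; returns a dict with "img" (480x640x3 uint8, red, green, blue), "fx", "fy", "cx", "cy" (pixels), "world_from_camera" (4x4, takes a point from camera to world coordinates). Camera axes: x right, y down, z forward; pixel columns grow to the right and rows downward; lengths in mm; the calibration is good to about 2 mm. A picture is of the moment at which its call begins. There is no depth.
- manip.finish_job(): hands the job in; it is judged then, once.
Trained networks look in a picture, given as the dict that the camera call returned (one of the last four; its "shot" number tells which), for a name from the list of things; names that differ only in an ending like _2 or _b are one class to them, and where a whole thing is asked for, a point or a joint stands for the part that bears it (a point fixed in the world has none). Each returns a list of dicts, best first, with "p" (0 to 1); they miss things now and then, are a little off and sometimes report something else, mostly with a low value. They report only what shows in the picture. A call takes as long as a camera call. They do not tell look-alikes from the thing itself.
- manip.find_in(query, picture): "centre" ([row, column] as shares, 0 to 1, of the picture: columns of its width, rows of its height, amid what is visible of it).
- manip.regions_of(query, picture): "pixels" (480x640 bool, what is visible of it) and "centre" ([row, column] as shares, 0 to 1, of the picture: columns of its width, rows of its height, amid what is visible of it).
- manip.place_of(query, picture): "centre" ([row, column] as shares, 0 to 1, of the picture: columns of its width, rows of its height: a listed point, or the origin of a listed thing).
The state is a dict: "t": time; "joints": joint angles; "dq": joint speeds; "effort": joint torques, N m; "tcp_pos": TCP position; "ee_rot": TCP orientation; "ft_force": force on the tool from outside, world axes, zero at the start; "moment": the same for the moment, N m; "width": finger opening in mm; "grasp_force": force on a finger pad.
Only numpy, scipy, OpenCV 4.12 (cv2) and the standard library are available. Lean on these libraries where they do the work, as an engineer would, in place of code of your own. Each camera call takes 0.05 s, during which the arm holds its last target. There are 200 camera calls.

## Task

Take the scriber that lies on the bench and dip its pointed tip down into the round well of the demagnetiser, below the rim, then take it out and lay the scriber flat in the long empty bay of the open instrument case. Then close the case's lid and press its free edge down until the catch snaps and the lid is fully shut, and leave the other things on the bench where they are.

Things in the scene. Friction and masses are not known exactly. Their poses are not given: they have to be found in the camera images.
- scriber: marking scriber lying on the bench: a square aluminium handle 85 x 20 x 20 mm with a thin steel needle (6 mm thick, 80 mm long, pointed) out of one end, 165 mm long in all, about 90 g. Origin under the centre of the handle; x runs along it towards the point, z up
- scriber_grip (a point): middle of the scriber's handle, on its axis, 10 mm above its underside
- scriber_tip (a point): point of the scriber's needle, 122.5 mm ahead of the middle of the handle
- scriber_butt (a point): blunt end of the scriber's handle, 42.5 mm behind the middle of the handle
- demag: demagnetiser, fixed to the bench: a grey metal box 100 x 90 mm and 55 mm high with a round open well in its top inside a steel collar 4 mm high. Origin under its centre, z up. It may stand where the plain cup would, or the other way round
- well (a point): centre of the mouth of the demagnetiser's well, at the top of the collar, 59 mm above the bench. The well is 64 mm across and its floor lies 46 mm below this point; wide enough to enter with the scriber tilted 30 degrees or more, tip down
- case: grey hard instrument case, fixed: a tray 150 mm (x) by 220 mm (y), 45 mm high, 5 mm walls. Origin under its centre. The lid's hinge runs along y on top of the +x wall; the catch is in the middle of the -x wall. The half towards -x is an empty bay, 92 mm (x -70 to +22 mm) by 210 mm (y), open above; a dark foam block 35 mm high carrying other tools fills the half beside the hinge
- bay (a point): centre of the floor of the empty bay, 6 mm above the bench; the bay's walls rise to 45 mm above the bench
- lid (a joint): opening of the case's lid in rad: 0 fully shut, 1.57 upright, starts leaning back at 1.9 to 2.2, stop at 2.3. A stiff hinge (0.3 N m) holds the lid wherever it is left. The catch meets at about 0.06 rad (free edge 10 mm up); about 10 N downwards at the free edge takes it past with a snap, and it then holds the lid at 0
- lid_hinge (a point): middle of the lid's hinge line, 46 mm above the bench, in the plane of the lid's underside. The lid is a flat plate 164.5 mm from hinge line to free edge, 220 mm along the hinge, 8 mm thick; in the middle of the free edge a catch tab 50 mm wide hangs 22 mm below its underside
- lid_edge (a point): point on the outer (upper when shut) face of the lid, 150 mm from the hinge line and 14.5 mm from the middle of the free edge: a good place to press; 54 mm above the bench when fully shut
- cup: bystander, plain white plastic cup, 72 mm across, 62 mm high. Origin under its centre
- vblock: bystander, dark steel V-block 60 x 50 x 52 mm. Origin under its centre
- parallel: bystander, steel parallel bar 150 x 16 x 32 mm, lying along its x. Origin under its centre
- level: bystander, bench level 150 x 30 x 33 mm, lying along its x. Origin under its centre
- magnifier: bystander, hand magnifier lying flat, lens 84 mm across, 12 mm high, handle 90 mm long along its x. Origin under the lens
- jar: bystander, brown glass jar with black cap, 52 mm across, 75 mm high. Origin under its centre
- brush: bystander, flat cleaning brush with wooden handle, 170 mm long along its x
Not all that is in view belongs to the job. Several things have the shape of the scriber; the one meant has the colours described above. Leave any purple look-alike of the demag alone.

How it is judged (in metres and radians):
On the way, in this order (a step that is already met when the one before it is completed fails the run):
1. the scriber, held in the fingers, has its tip in the well at least 10 mm below the rim (z of scriber_tip in the frame of well below -0.01 m and horizontal distance between scriber_tip and well below 0.033 m and contact force between the fingers and scriber above 0.5 N), for 0.2 s.
2. the scriber lies in the bay, let go, with the lid still open (x of scriber_tip in the frame of case between -0.072 and 0.024 m and y of scriber_tip in the frame of case between -0.107 and 0.107 m and z of scriber_tip in the frame of case between 0 and 0.04 m and x of scriber_butt in the frame of case between -0.072 and 0.024 m and y of scriber_butt in the frame of case between -0.107 and 0.107 m and z of scriber_butt in the frame of case between 0 and 0.04 m and contact force between the fingers and scriber below 0.05 N and value of joint lid above 0.5 rad), for 0.2 s.
At the end, for the whole second after the job is handed in: the lid is fully shut past its catch (less than 0.02 rad open) and the whole scriber lies flat in the bay of the case, tip and butt inside the bay's walls and within 40 mm of the bench, at rest; the scriber may point either way along the bay (x of scriber_tip in the frame of case between -0.072 and 0.024 m and y of scriber_tip in the frame of case between -0.107 and 0.107 m and z of scriber_tip in the frame of case between 0 and 0.04 m and x of scriber_butt in the frame of case between -0.072 and 0.024 m and y of scriber_butt in the frame of case between -0.107 and 0.107 m and z of scriber_butt in the frame of case between 0 and 0.04 m and value of joint lid below 0.02 rad and linear speed of scriber below 0.02 m/s); the robot touches nothing.
It fails at once if a bystander (cup, V-block, parallel bar, level, magnifier, jar or brush) is moved more than 30 mm (distance of any of cup, vblock, parallel, level, magnifier, jar, brush from where it was at the start of the episode above 0.03 m).
It also fails if it takes over 72 s, if anything falls off the work surface, if the arm or the gripper's body presses on something with over 40 N, if the wrist force passes 120 N, or if a joint passes its speed limit or range.

## Working session

There is one attempt and no reset: what is moved stays moved. The work goes in short steps, Python scripts to look and compute and a shell command to move; the robot and the scene stay as the last step left them, time stands still between calls to the robot, and variables do not carry over. Pictures are saved under pics/ and viewed, at most 12 in all, crops included, and the job is handed in when it is done.

```bash
mkdir -p pics; cat > h.py <<'E'
import numpy as np, cv2
from plant import manip
from scipy.spatial.transform import Rotation as R
def save(s,n): cv2.imwrite('pics/'+n,cv2.cvtColor(s['img'],cv2.COLOR_RGB2BGR))
def ray(s,rc,px=False):
    r,c=(rc if px else (rc[0]*480,rc[1]*640))
    T=np.array(s['world_from_camera']);d=T[:3,:3]@np.array([(c-s['cx'])/s['fx'],(r-s['cy'])/s['fy'],1])
    return T[:3,3],d/np.linalg.norm(d)
def atz(s,rc,z,px=False):
    o,d=ray(s,rc,px);return o+d*(z-o[2])/d[2]
def tri(rays):
    A=sum(np.eye(3)-np.outer(d,d) for o,d in rays);b=sum((np.eye(3)-np.outer(d,d))@o for o,d in rays)
    p=np.linalg.solve(A,b);return p,[np.linalg.norm((np.eye(3)-np.outer(d,d))@(p-o)) for o,d in rays]
def proj(s,p):
    T=np.linalg.inv(np.array(s['world_from_camera']));q=T[:3,:3]@np.array(p)+T[:3,3]
    return s['fy']*q[1]/q[2]+s['cy'],s['fx']*q[0]/q[2]+s['cx']
def st():
    s=manip.sense();q=s['ee_rot'];r=R.from_quat([q[1],q[2],q[3],q[0]]);return s,np.array(s['tcp_pos']),r
E
python3 - <<'E'
from h import *
S={n:manip.snapshot(n) for n in('scene','side','wrist')}
for n,s in S.items():
    save(s,n+'0.png');print(n,np.round(s['world_from_camera'],2).tolist(),s['fx'])
    for q in('scriber_grip','scriber_tip','scriber_butt','demag','well','case','bay','lid_hinge','lid_edge','cup','vblock','jar','parallel','level','magnifier','brush'):
        for d in manip.place_of(q,s)[:4]:
            r,c=d['centre'];print(n,q,round(d['p'],2),int(r*480),int(c*640),np.round(atz(s,d['centre'],10)[:2]))
print(manip.sense())
E
```

```text
scene [[-0.85, 0.45, -0.28, 854.69], [0.53, 0.7, -0.48, 648.41], [-0.02, -0.55, -0.83, 1192.06], [0.0, 0.0, 0.0, 1.0]] 526.5102690622127
scene scriber_grip 0.82 287 367 [449. 157.]
scene scriber_grip 0.75 288 483 [202. 314.]
scene scriber_grip 0.66 242 284 [559. -74.]
scene scriber_grip 0.33 152 205 [ 602. -488.]
scene scriber_tip 0.86 307 319 [578. 139.]
scene scriber_tip 0.74 323 520 [191. 436.]
scene scriber_butt 0.82 275 472 [201. 273.]
scene scriber_butt 0.73 284 380 [415. 167.]
scene demag 0.76 349 422 [430. 362.]
scene demag 0.67 401 461 [432. 505.]
scene demag 0.4 292 366 [456. 167.]
scene well 0.86 330 425 [396. 328.]
scene well 0.57 391 469 [403. 497.]
scene case 0.81 243 286 [556. -71.]
scene bay 0.79 248 290 [555. -52.]
scene bay 0.24 284 381 [411. 168.]
scene lid_hinge 0.6 216 263 [ 565. -181.]
scene lid_edge 0.9 171 237 [ 552. -368.]
scene cup 0.98 379 360 [595. 345.]
scene vblock 0.68 369 269 [760. 213.]
scene jar 0.75 215 264 [ 563. -182.]
scene jar 0.72 143 313 [ 306. -342.]
scene parallel 0.77 282 422 [322. 218.]
scene magnifier 0.65 333 242 [773. 100.]
scene brush 
[... 1425 characters left out ...]
2 304 113 [191. 440.]
{'t': 2.55, 'joints': array([ 1.31119268e+00,  1.16012413e-01,  1.44162739e+00,  2.73715268e-05,
        1.58401397e+00, -3.78168842e-02]), 'dq': array([ 0.00072906, -0.00028802, -0.00272486, -0.00211811,  0.00134279,
       -0.00133655]), 'effort': array([-4.98415520e-04, -7.21002746e+01, -6.22744989e+01,  7.78537011e-02,
        1.85241003e-02, -5.00077965e-05]), 'tcp_pos': array([148.49935947, 658.46607853, 404.72074618]), 'ee_rot': array([-1.80612865e-05,  1.10666058e-01,  9.93857647e-01, -2.81944708e-05]), 'ft_force': array([0.06989418, 0.29010942, 0.02024564]), 'moment': array([ 0.01045434,  0.02840997, -0.01033985]), 'grasp_force': 0.0, 'width': 92.9500738084613}
```

View pics/scene0.png

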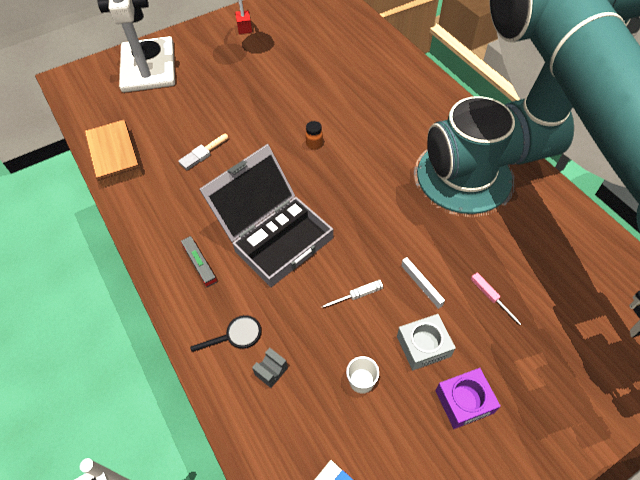

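View pics/side0.png

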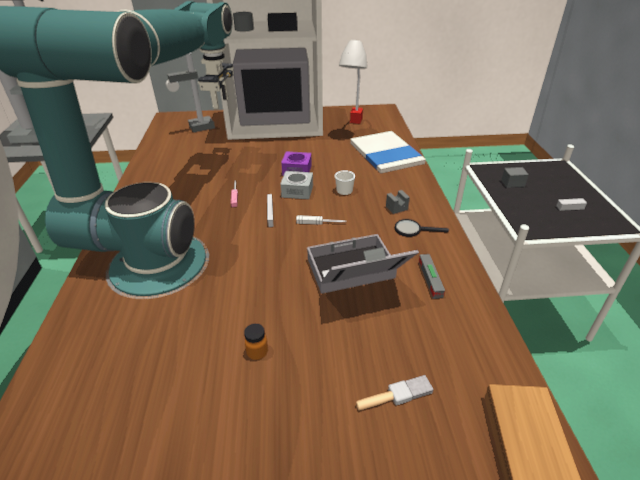

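```bash
python3 -c "
import cv2,numpy as np
a=cv2.imread('pics/scene0.png');b=cv2.imread('pics/side0.png')
x=cv2.resize(a[250:430,290:550],(780,540)[::1],interpolation=cv2.INTER_CUBIC)
cv2.imwrite('pics/crop.png',x)"
```

```text
(no output)
```

View pics/crop.png

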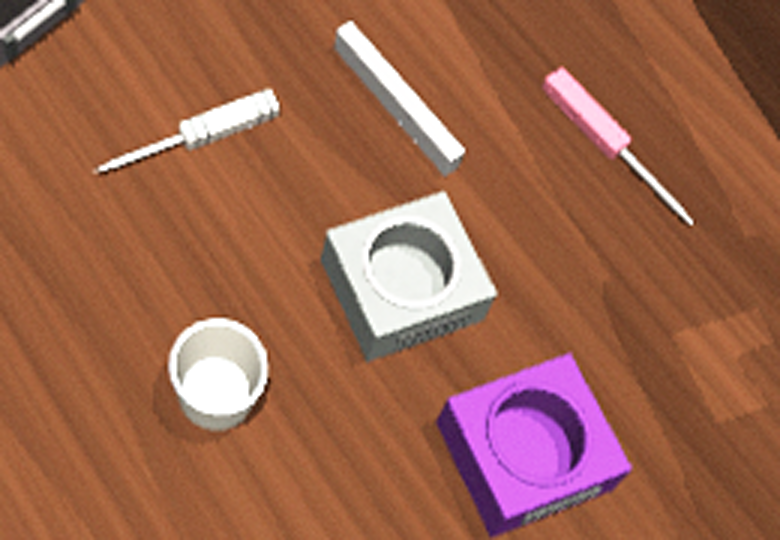

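Candidates for the scriber in the scene image, given as (row, col):
- (287,367) is a white/silver handle with a needle.
- (288,483) is a pink look-alike.
- (282,422) is the parallel bar.
- (150,204) is the brush.

The crop shows the aluminium one at (287,367), with its tip at about (307,322) and its butt at about (284,381), so I choose that. The grey demag's well is at about (338,427), and the purple one beside it must be left alone. In the side view the scriber is at (220,310), the demag at (185,297) and the case at (262,350) with its lid leaning towards the camera.

```bash
python3 - <<'E'
from h import *
a=manip.snapshot('scene');b=manip.snapshot('side')
for q,za in [('scriber_grip',None),('scriber_tip',None),('scriber_butt',None),('well',None),('bay',None),('lid_hinge',None),('lid_edge',None),('case',None),('demag',None)]:
    A=manip.place_of(q,a)[:3];B=manip.place_of(q,b)[:3]
    for i in A:
        for j in B:
            p,e=tri([ray(a,i['centre']),ray(b,j['centre'])])
            if max(e)<12: print(q,round(i['p'],2),round(j['p'],2),np.round(p),np.round(e,1))
for n,(r,c) in dict(butt=(284,381.5),front=(295,352.3),tip=(307.3,322)).items(): print(n,np.round(atz(a,(r,c),10 ,True),1))
s,p,r=st();print(s['t'],p,r.as_matrix().round(3))
E
```

```text
scriber_grip 0.85 0.72 [456. 152.   7.] [8. 8.]
scriber_tip 0.92 0.63 [188. 441.  14.] [6.2 6.2]
scriber_butt 0.79 0.64 [405. 163.  11.] [5.1 5.1]
scriber_butt 0.57 0.46 [197. 273.   7.] [5.3 5.3]
well 0.8 0.84 [423. 507.  58.] [2.2 2.2]
bay 0.88 0.83 [553. -55.   8.] [2. 2.]
lid_hinge 0.73 0.62 [ 572. -153.   55.] [6. 6.]
case 0.83 0.55 [556. -77.  -4.] [3.3 3.3]
demag 0.59 0.85 [415. 509.   6.] [10.2 10.2]
demag 0.59 0.61 [405. 496. -83.] [10.9 10.9]
demag 0.56 0.61 [420. 357.  -2.] [5.2 5.2]
butt [411.9 167.4  10. ]
front [491.9 153.9  10. ]
tip [574.1 142.4  10. ]
3.55 [148.49625804 658.47005343 404.7394981 ] [[-0.976  0.22  -0.   ]
 [ 0.22   0.976 -0.   ]
 [ 0.    -0.    -1.   ]]
```

```bash
python3 -m creep '[[-0.406,-0.420,0.045,0,0,-0.066],[-0.406,-0.420,0.045,0,0,-0.066],[-0.406,-0.420,0.045,0,0,-0.066],[-0.406,-0.420,0.045,0,0,-0.066],[-0.406,-0.420,0.045,0,0,-0.066],[-0.406,-0.420,0.045,0,0,-0.066],[-0.406,-0.420,0.045,0,0,-0.066],[-0.406,-0.420,0.045,0,0,-0.066],[-0.406,-0.420,0.045,0,0,-0.066],[-0.406,-0.420,0.045,0,0,-0.066]]' 1 20
cat > w.py <<'E'
from h import *
s,p,r=st();print(s['t'],p.round(1),r.as_matrix().round(3).tolist(),s['joints'].round(2))
E
python3 w.py
```

```text
t: 4.55
tcp_pos: [408.1, 230.7, 366.5]
ee_rot: [0.0, 0.078, 0.997, 0.0]
ft_force: [1.1, 0.2, 0.0]
width: 93.0
grasp_force: 0.0
4.55 [408.1 230.7 366.5] [[-0.988, 0.155, 0.001], [0.155, 0.988, 0.0], [-0.001, 0.001, -1.0]] [ 0.46 -0.34  1.92  0.    1.56 -0.96]
```

```bash
cat > m.py <<'E'
from h import *
import pickle,sys
s=manip.snapshot('wrist');save(s,sys.argv[1]+'.png')
print(st()[0]['t'])
for q in sys.argv[2:]:
    for d in manip.place_of(q,s)[:3]:
        r,c=d['centre'];print(q,round(d['p'],2),int(r*480),int(c*640),np.round(atz(s,d['centre'],float(10)),1)[:2],'z59',np.round(atz(s,d['centre'],59.),1)[:2])
pickle.dump(s,open(sys.argv[1]+'.pkl','wb'))
E
python3 m.py w1 scriber_grip scriber_tip scriber_butt well
python3 -m creep '[[-0.0545,-0.0633,0.006,0,0,0],[-0.0545,-0.0633,0.006,0,0,0],[-0.0545,-0.0633,0.006,0,0,0],[-0.0545,-0.0633,0.006,0,0,0]]'
python3 m.py w2 scriber_grip scriber_tip scriber_butt; python3 w.py
```

```text
4.6
scriber_grip 0.75 286 257 [454.9 163. ] z59 [437.8 174.3]
scriber_butt 0.97 235 251 [410.9 166.4] z59 [400.1 177.3]
well 0.74 225 505 [434.8 371.8] z59 [420.6 352.7]
t: 5.2
tcp_pos: [451.4, 162.5, 360.4]
ee_rot: [-0.0, 0.078, 0.997, 0.0]
ft_force: [0.8, 1.0, -0.5]
width: 92.8
grasp_force: 0.0
5.25
scriber_grip 0.93 228 330 [456.3 163.2] z59 [445.  164.6]
scriber_tip 0.64 362 327 [574.8 142.4] z59 [546.  146.9]
scriber_butt 0.64 172 324 [412. 165.] z59 [407.3 166.2]
5.4 [451.2 162.8 360.5] [[-0.988, 0.153, 0.0], [0.153, 0.988, 0.0], [-0.0, 0.0, -1.0]] [ 0.29 -0.31  1.91  0.    1.54 -1.12]
```

View pics/w2.png

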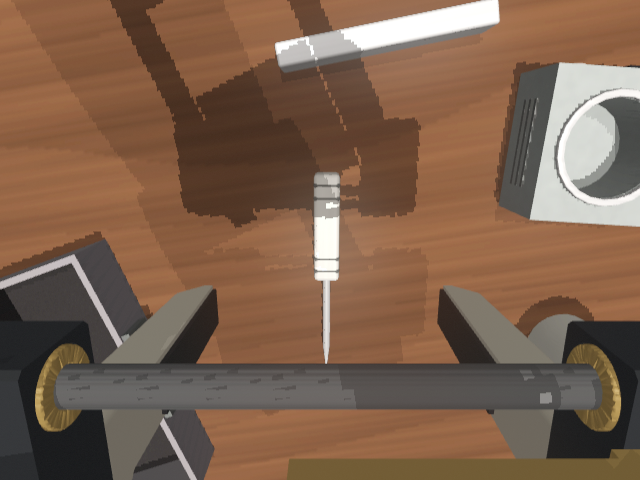

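View pics/w1.png

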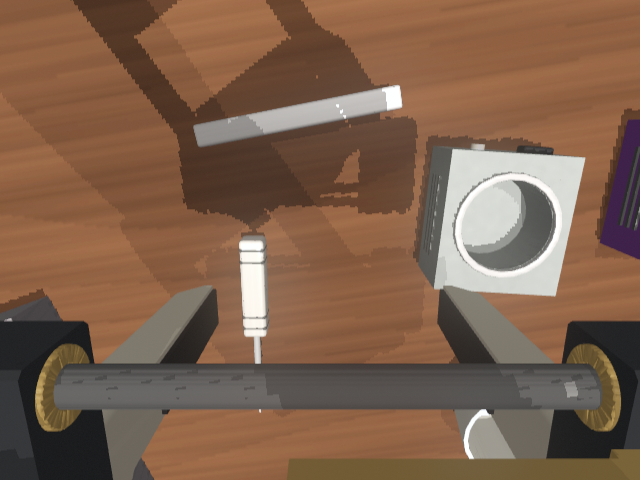

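w2 shows the aluminium scriber vertical at column 327, with its butt at row 173, handle front at row 280 and tip at row 362. The grey demag is at right. w1 shows the well ring centred at about (225,508) and the scriber's butt at (236,253).

```bash
python3 - <<'E'
from h import *
import pickle
a=pickle.load(open('w1.pkl','rb'));b=pickle.load(open('w2.pkl','rb'))
print('butt',tri([ray(a,(236,253),1),ray(b,(173,327),1)]))
print('front',tri([ray(a,(334,256.5),1),ray(b,(279,326.5),1)]))
f=tri([ray(a,(334,256.5),1),ray(b,(279,326.5),1)])[0]
s=manip.snapshot('scene')
print('well',tri([ray(a,(225,508),1),ray(s,(338.3,426),1)]),atz(a,(225,508),59,1),atz(s,(338.3,426),59,1))
for n,z,rc in(('butt',15,(173,327)),('front',15,(279,326.5)),('tip',10,(362,326))):print(n,atz(b,rc,z,1).round(1))
E
python3 w.py
```

```text
butt (array([413.15311087, 166.82711838,   4.72789562]), [np.float64(0.41780480134576464), np.float64(0.4178048013457777)])
front (array([498.08204238, 153.34124542,  10.3492828 ]), [np.float64(0.07382538966746885), np.float64(0.0738253896675246)])
well (array([422.69221359, 355.89257552,  52.90996985]), [np.float64(0.8306192454173928), np.float64(0.8306192454174636)]) [420.36860223 354.11226363  59.        ] [425.60135524 356.88346877  59.        ]
butt [412.5 167.2  15. ]
front [496.5 153.7  15. ]
tip [573.7 141.1  10. ]
5.45 [451.2 162.6 360.5] [[-0.988, 0.153, 0.0], [0.153, 0.988, 0.0], [-0.0, 0.0, -1.0]] [ 0.29 -0.31  1.91  0.    1.54 -1.12]
```

```bash
python3 -m creep '[[-0.004,-0.0017,0.05,0,0,0],[-0.004,-0.0017,0.09,0,0,0],[-0.004,-0.0017,0.13,0,0,0],[-0.004,-0.0017,0.15,0,0,0],[-0.004,-0.0017,0.15,0,0,0],[-0.004,-0.0017,0.15,0,0,0]]'; python3 w.py
```

```text
t: 6.05
tcp_pos: [455.5, 159.8, 211.2]
ee_rot: [0.0, 0.078, 0.997, 0.0]
ft_force: [0.9, 0.9, 0.2]
width: 92.8
grasp_force: 0.0
6.05 [455.5 159.8 211.2] [[-0.988, 0.155, 0.0], [0.155, 0.988, 0.0], [-0.0, 0.0, -1.0]] [ 0.28 -0.19  2.06  0.    1.27 -1.13]
```

```bash
python3 -m creep '[[0,0,0.015,0,0,0],[0,0,0.021,0,0,0],[0,0,0.021,0,0,0]]'; python3 -m creep '[[0,0,0,0,0,0],[0,0,0,0,0,0],[0,0,0,0,0,0],[0,0,0,0,0,0],[0,0,0,0,0,0],[0,0,0,0,0,0],[0,0,0,0,0,0],[0,0,0,0,0,0]]' -1 40
```

```text
t: 6.35
tcp_pos: [455.1, 159.3, 188.6]
ee_rot: [-0.0, 0.078, 0.997, -0.0]
ft_force: [0.5, 0.0, 0.3]
width: 92.7
grasp_force: 0.0
t: 7.15
tcp_pos: [455.3, 159.3, 189.3]
ee_rot: [-0.0, 0.078, 0.997, -0.0]
ft_force: [0.0, 0.2, 0.3]
width: 33.3
grasp_force: 0.0
```

```bash
python3 -m creep '[[0,0,0,0,0,0],[0,0,0,0,0,0],[0,0,0,0,0,0],[0,0,0,0,0,0],[0,0,0,0,0,0]]' -1 40;python3 -m creep '[[0,0,-0.05,0,0,0],[0,0,-0.1,0,0,0],[0,0,-0.15,0,0,0],[0,0,-0.18,0,0,0],[0,0,-0.18,0,0,0]]'; python3 w.py
```

```text
t: 7.65
tcp_pos: [455.4, 159.3, 189.4]
ee_rot: [0.0, 0.078, 0.997, 0.0]
ft_force: [-0.5, 0.8, -0.2]
width: 19.8
grasp_force: 40.0
t: 8.15
tcp_pos: [455.6, 159.4, 374.1]
ee_rot: [0.003, 0.078, 0.997, 0.001]
ft_force: [0.3, 0.1, -1.0]
width: 19.7
grasp_force: 40.0
8.15 [455.6 159.4 374.1] [[-0.988, 0.155, 0.006], [0.155, 0.988, 0.002], [-0.006, 0.003, -1.0]] [ 0.28 -0.31  1.88 -0.    1.56 -1.13]
```

```bash
python3 - <<'E'
from h import *
s,p,r=st();th=np.radians(45);w=np.array([421.5,355,59.])
pt=np.array([-122.5,0,180])
print(s['t'],p,'tip now',p+r.apply(pt))
r2=r*R.from_rotvec([0,th,0])
for dz in(60,-25):
    t=w+[0,0,dz]-r2.apply(pt);print('tcp',t,'grip',t+r2.apply([0,0,180]),'shift tool(mm)',r.inv().apply(t-p).round(1))
print('down in tilted tool',r2.inv().apply([0,0,-85]).round(1))
E
```

```text
8.15 [455.55179368 159.35125148 374.07839878] tip now [577.69490606 140.65892025 194.80791361]
tcp [460.32350182 348.3137039  333.13612295] grip [335.38684663 368.28911713 205.10559902] shift tool(mm) [ 24.9 187.3  41.3]
tcp [460.32350182 348.3137039  248.13612295] grip [335.38684663 368.28911713 120.10559902] shift tool(mm) [ 25.4 187.1 126.3]
down in tilted tool [-59.7  -0.2  60.5]
```

```bash
python3 -m creep '[[0.025,0.187,0.041,0,0.785,0],[0.025,0.187,0.041,0,0.785,0],[0.025,0.187,0.041,0,0.785,0],[0.025,0.187,0.041,0,0.785,0],[0.025,0.187,0.041,0,0.785,0],[0.025,0.187,0.041,0,0.785,0],[0.025,0.187,0.041,0,0.785,0],[0.025,0.187,0.041,0,0.785,0],[0.025,0.187,0.041,0,0.785,0]]'
python3 - <<'E'
from h import *
s,p,r=st();pt=np.array([-122.5,0,180]);tip=p+r.apply(pt)
print(s['t'],p.round(1),s['joints'].round(2),'tip',tip.round(1),'to well',r.inv().apply(np.array([421.5,355,34])-tip).round(1))
S=manip.snapshot('scene');B=manip.snapshot('side')
i=S['img'][270:410,340:500];j=B['img'][120:260,220:380]
cv2.imwrite('pics/dip1.png',cv2.cvtColor(cv2.resize(np.hstack([i,j]),(800,350),interpolation=cv2.INTER_CUBIC),cv2.COLOR_RGB2BGR))
print(proj(S,tip),proj(B,tip))
E
```

```text
t: 9.05
tcp_pos: [459.6, 347.3, 329.0]
ee_rot: [-0.38, 0.072, 0.922, 0.03]
ft_force: [0.0, 0.1, -1.0]
width: 20.0
grasp_force: 40.0
9.05 [459.6 347.3 329. ] [ 0.51  0.08  1.66  0.51  2.01 -0.83] tip [420.2 353.7 114.9] to well [-57.8   1.4  56.7]
(np.float64(325.9433825256801), np.float64(430.6735382848472)) (np.float64(163.69073941591705), np.float64(295.7530039175423))
```

View pics/dip1.png

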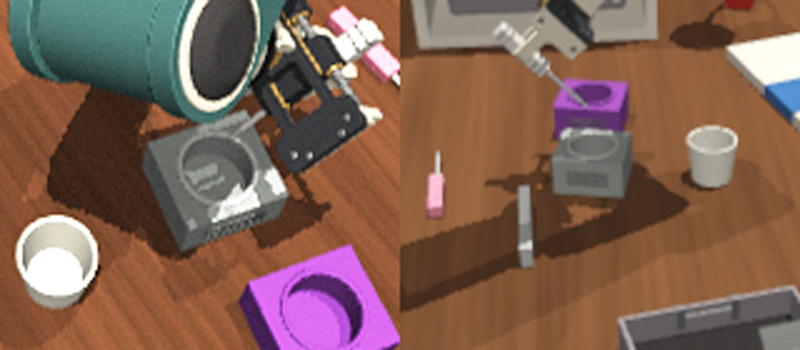

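The dip crops show the tip at left (237,133) and right (586,104). Both match the computed tip, which is above the grey well, so I descend.

```bash
python3 -m creep '[[-0.02,0.001,0.02,0,0,0],[-0.04,0.001,0.04,0,0,0],[-0.057,0.001,0.056,0,0,0],[-0.057,0.001,0.056,0,0,0],[-0.057,0.001,0.056,0,0,0],[-0.057,0.001,0.056,0,0,0],[-0.057,0.001,0.056,0,0,0],[-0.057,0.001,0.056,0,0,0]]'
python3 - <<'E'
from h import *
s,p,r=st();pt=np.array([-122.5,0,180]);tip=p+r.apply(pt)
print(s['t'],p.round(1),'tip',tip.round(1),s['grasp_force'])
S=manip.snapshot('scene')
i=S['img'][270:410,340:500]
cv2.imwrite('pics/dip2.png',cv2.cvtColor(cv2.resize(i,(640,560),interpolation=cv2.INTER_CUBIC),cv2.COLOR_RGB2BGR))
E
```

```text
t: 9.95
tcp_pos: [460.7, 348.9, 249.4]
ee_rot: [-0.381, 0.072, 0.921, 0.03]
ft_force: [-0.4, 0.6, -0.9]
width: 19.7
grasp_force: 40.0
9.95 [460.7 348.9 249.4] tip [420.9 355.3  35.5] 39.999797344207764
```

View pics/dip2.png

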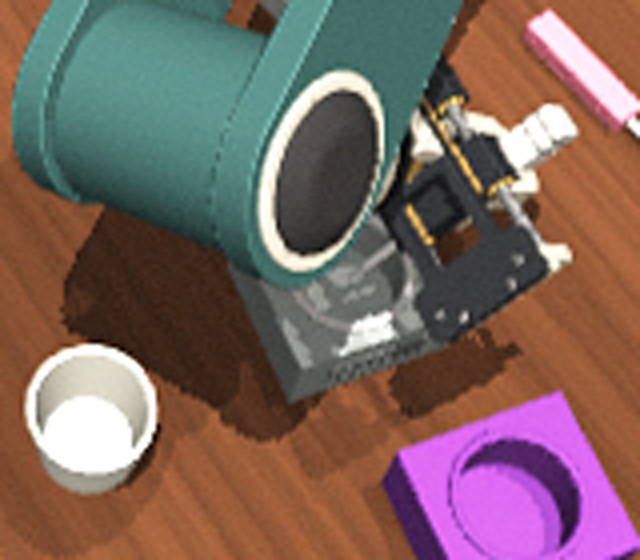

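The needle tip is below the rim inside the grey well at about (350,285) in the crop, and there is no contact force. Dip done; now lift.

```bash
python3 -m creep '[[0.03,0,-0.03,0,0,0],[0.06,0,-0.06,0,0,0],[0.09,0,-0.09,0,0,0],[0.12,0,-0.12,0,0,0],[0.12,0,-0.12,0,-0.785,0],[0.12,0,-0.12,0,-0.785,0],[0.12,0,-0.12,0,-0.785,0],[0.12,0,-0.12,0,-0.785,0],[0.12,0,-0.12,0,-0.785,0],[0.12,0,-0.12,0,-0.785,0]]'
python3 - <<'E'
from h import *
s,p,r=st();print(s['t'],p.round(1),r.as_matrix().round(3).tolist(),r.inv().apply(np.array([600,-10,470])-p).round(1))
E
```

```text
t: 11.0
tcp_pos: [459.9, 348.8, 419.0]
ee_rot: [0.002, 0.077, 0.997, 0.0]
ft_force: [0.1, 0.3, -0.9]
width: 20.0
grasp_force: 40.0
11.0 [459.9 348.8 419. ] [[-0.988, 0.154, 0.005], [0.154, 0.988, 0.0], [-0.005, 0.001, -1.0]] [-194.1 -332.9  -50.4]
```

```bash
python3 -m creep '[[-0.194,-0.333,-0.05,0,0,0],[-0.194,-0.333,-0.05,0,0,0],[-0.194,-0.333,-0.05,0,0,0],[-0.194,-0.333,-0.05,0,0,0],[-0.194,-0.333,-0.05,0,0,0],[-0.194,-0.333,-0.05,0,0,0],[-0.194,-0.333,-0.05,0,0,0],[-0.194,-0.333,-0.05,0,0,0],[-0.194,-0.333,-0.05,0,0,0],[-0.194,-0.333,-0.05,0,0,0]]'
python3 -m creep '[[0,0,0,0,0,0],[0,0,0,0,0,0]]'
python3 m.py w3 bay case lid_hinge lid_edge scriber_tip; python3 w.py
```

```text
t: 12.0
tcp_pos: [600.7, -11.0, 467.8]
ee_rot: [-0.001, 0.079, 0.997, 0.001]
ft_force: [0.2, -0.4, -1.6]
width: 19.7
grasp_force: 40.0
t: 12.2
tcp_pos: [600.2, -9.3, 468.1]
ee_rot: [-0.0, 0.077, 0.997, 0.0]
ft_force: [0.1, -0.3, -0.8]
width: 19.6
grasp_force: 40.0
12.25
bay 0.76 166 283 [558.7 -48.5] z59 [555.4 -43. ]
bay 0.5 276 5 [ 628.9 -369.2] z59 [ 617.7 -327.8]
case 0.88 174 262 [563.6 -71.7] z59 [559.8 -63.6]
case 0.41 167 283 [559.8 -49.4] z59 [556.4 -43.8]
lid_hinge 0.61 205 181 [ 582.2 -161.3] z59 [ 576.3 -143.1]
lid_edge 0.57 278 4 [ 630.6 -371.1] z59 [ 619.2 -329.5]
lid_edge 0.54 168 284 [561.1 -47.8] z59 [557.6 -42.4]
12.5 [600.4  -9.9 468.2] [[-0.988, 0.155, 0.0], [0.155, 0.988, 0.0], [0.0, 0.0, -1.0]] [-0.06 -0.06  1.52  0.    1.68 -1.47]
```

View pics/w3.png

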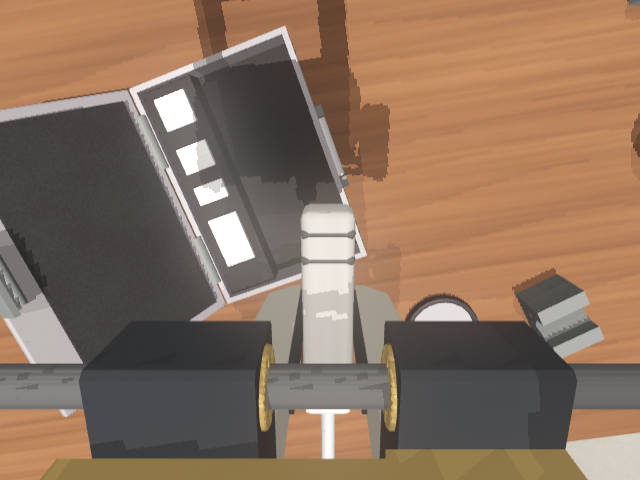

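w3 shows the open case. The rim corners (row, col) are about (27,286) and (256,367) on the catch side, and (302,229) and (91,131) on the hinge side. The bay is the dark region next to the catch side, and the scriber is held vertically in the image.

```bash
python3 - <<'E'
from h import *
import pickle
a=pickle.load(open('w3.pkl','rb'))
P=[atz(a,rc,45,1)[:2] for rc in((27,286),(256,367),(302,229),(91,131))]
for i in range(4): print(P[i].round(1),np.linalg.norm(P[i]-P[i-1]).round(1))
A,B,C,D=P;c=sum(P)/4
y=(A+D-B-C);x=(C+D-A-B)
ay=np.degrees(np.arctan2(y[1],y[0]));ax=np.degrees(np.arctan2(x[1],x[0]));print('c',c,'yaw from x',ax,'from y',ay-90)
# same corners in scene: predicted
s=manip.snapshot('scene');print([tuple(np.round(proj(s,[*p,45]),1)) for p in P])
yaw=np.radians((ax+ay-90)/2);xv=np.array([np.cos(yaw),np.sin(yaw)])
print('bay centre',c-24*xv,'hinge',c+75*xv,'xv',xv)
print(cv2.__version__)
g=cv2.cvtColor(s['img'],cv2.COLOR_RGB2BGR)[130:290,190:345].copy()
g=cv2.resize(g,None,fx=4,fy=3.75)
for p in P:
    r,cc=proj(s,[*p,45]);cv2.circle(g,(int((cc-190)*4),int((r-130)*3.75)),5,(0,0,255),1)
cv2.imwrite('pics/case.png',g)
E
```

```text
[439.9 -21.4] 149.4
[655.2  20.8] 219.4
[ 682.1 -124.4] 147.6
[ 470.  -167.7] 216.5
c [561.79745324 -73.18758352] yaw from x -78.95622295127563 from y -258.67876548390814
[(np.float64(229.4), np.float64(332.5)), (np.float64(279.4), np.float64(268.4)), (np.float64(243.0), np.float64(232.9)), (np.float64(197.3), np.float64(295.0))]
bay centre [585.34179921 -68.53314771] hinge [488.22137208 -87.73269543] xv [-0.98101442 -0.19393483]
4.12.0
```

View pics/case.png

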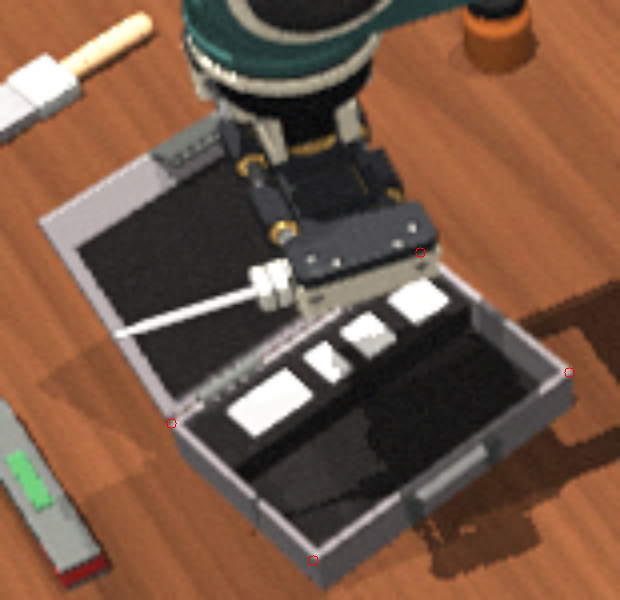

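The circles at z=45 fall on the rim corners in the scene view, so the case pose holds: centre (561.8,-73.2), yaw -78.8°, sides 149 x 218 mm.

```bash
python3 -m creep '[[0.0753,-0.0561,0.12,0,0,-0.353],[0.0753,-0.0561,0.12,0,0,-0.353],[0.0753,-0.0561,0.12,0,0,-0.353],[0.0753,-0.0561,0.168,0,0,-0.353],[0.0753,-0.0561,0.168,0,0,-0.353],[0.0753,-0.0561,0.168,0,0,-0.353],[0.0753,-0.0561,0.168,0,0,-0.353],[0.0753,-0.0561,0.168,0,0,-0.353]]'
cat > c.py <<'E'
from h import *
s,p,r=st();yaw=np.radians(-78.8);c=np.array([561.8,-73.2,0]);Rc=R.from_rotvec([0,0,yaw])
f=lambda q:Rc.inv().apply(q-c).round(1)
x=r.apply([-1,0,0]);print(s['t'],'tcp case',f(p),'tip180',f(p+r.apply([-122.5,0,180])),'fingertip',f(p+r.apply([0,0,186])),'tipheading-case',np.degrees(np.arctan2(x[1],x[0]))+78.8,'F',np.array(s['ft_force']).round(1),s['joints'].round(2))
E
python3 c.py
```

```text
t: 13.35
tcp_pos: [518.2, -53.8, 302.6]
ee_rot: [0.001, -0.099, 0.995, -0.0]
ft_force: [-0.5, 0.6, -1.5]
width: 19.8
grasp_force: 40.0
13.35 tcp case [-27.5 -39.  302.6] tip180 [-27.6  84.  122.9] fingertip [-27.3 -38.5 116.6] tipheading-case 90.11911283281114 F [-0.5  0.6 -1.5] [-0.15 -0.18  1.9   0.    1.42 -1.92]
```

```bash
python3 -m creep '[[0,0,0.04,0,0,0],[0,0,0.07,0,0,0],[0,0,0.09,0,0,0],[0,0,0.098,0,0,0],[0,0,0.1025,0,0,0],[0,0,0.1025,0,0,0],[0,0,0.1025,0,0,0]]'; python3 c.py
```

```text
t: 14.05
tcp_pos: [517.8, -54.0, 199.0]
ee_rot: [0.001, -0.098, 0.995, -0.0]
ft_force: [0.0, -0.8, -1.6]
width: 20.0
grasp_force: 40.0
14.05 tcp case [-27.3 -39.4 199. ] tip180 [-27.5  83.4  19.2] fingertip [-27.2 -39.1  13. ] tipheading-case 90.10228447193718 F [ 0.  -0.8 -1.6] [-0.15 -0.09  1.99 -0.    1.23 -1.92]
```

```bash
python3 -m creep '[[0,0,0.002,0,0,0],[0,0,0.003,0,0,0],[0,0,0.003,0,0,0]]'; python3 -m creep '[[0,0,0,0,0,0],[0,0,0,0,0,0],[0,0,0,0,0,0],[0,0,0,0,0,0],[0,0,0,0,0,0]]' -0.2; python3 -m creep '[[0,0,-0.01,0,0,0],[0,0,-0.04,0,0,0],[0,0,-0.09,0,0,0],[0,0,-0.14,0,0,0],[0,0,-0.19,0,0,0],[0,0,-0.24,0,0,0],[0,0,-0.25,0,0,0],[0,0,-0.25,0,0,0]]'; python3 c.py; python3 m.py w4 scriber_tip scriber_butt scriber_grip
```

```text
t: 14.35
tcp_pos: [517.4, -54.0, 194.8]
ee_rot: [0.0, -0.098, 0.995, -0.0]
ft_force: [0.2, 0.4, -2.1]
width: 19.9
grasp_force: 40.0
t: 14.85
tcp_pos: [517.4, -54.0, 194.7]
ee_rot: [0.0, -0.098, 0.995, -0.0]
ft_force: [-0.6, -0.1, 0.2]
width: 37.4
grasp_force: 0.0
t: 15.65
tcp_pos: [517.1, -54.0, 447.1]
ee_rot: [0.002, -0.098, 0.995, -0.0]
ft_force: [0.4, 0.0, -1.2]
width: 37.0
grasp_force: 0.0
15.65 tcp case [-27.5 -40.1 447.1] tip180 [-27.5  83.1 267.6] fingertip [-27.3 -39.4 261.1] tipheading-case 90.09858990549633 F [ 0.4  0.  -1.2] [-0.15 -0.23  1.71 -0.    1.66 -1.92]
15.7
scriber_tip 0.9 316 329 [637.4 -29.7] z59 [614.9 -34.4]
scriber_tip 0.67 299 33 [ 679.7 -339.5] z59 [ 652.3 -307.7]
scriber_tip 0.31 201 332 [515.7 -51.4] z59 [507.6 -53.4]
scriber_butt 0.66 157 328 [474.9 -63.3] z59 [471.6 -64. ]
scriber_grip 0.86 204 329 [519.4 -52.9] z59 [510.9 -54.8]
```

View pics/w4.png

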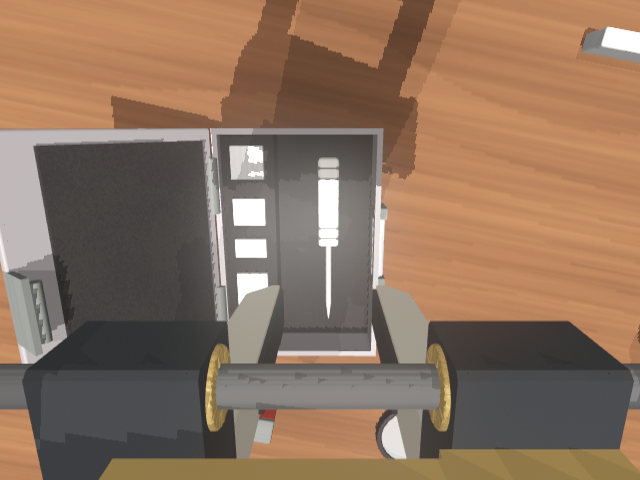

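w4 shows the scriber flat in the bay at column 328, rows 157–316, well clear of the walls. Next is the lid: I close the fingers and go behind it.

```bash
python3 -m creep '[[-0.04,-0.242,0,0,0,0],[-0.04,-0.242,0,0,0,0],[-0.04,-0.242,0,0,0,0],[-0.04,-0.242,0,0,0,0],[-0.04,-0.242,0,0,0,0],[-0.04,-0.242,0,0,0,0],[-0.04,-0.242,0,0,0,0],[-0.04,-0.242,0,0,0,0]]' -1 40; python3 c.py
python3 -m creep '[[0,0,0.04,0,0,0],[0,0,0.08,0,0,0],[0,0,0.11,0,0,0],[0,0,0.11,0,0,0]]'; python3 c.py
```

```text
t: 16.65
tcp_pos: [603.9, -282.7, 443.9]
ee_rot: [-0.0, -0.099, 0.995, 0.0]
ft_force: [-0.3, 0.6, 0.1]
width: 0.3
grasp_force: 0.0
16.65 tcp case [213.7   0.6 443.9] tip180 [213.3 122.9 263.8] fingertip [213.6   0.4 257.9] tipheading-case 90.12579412911471 F [-0.3  0.6  0.1] [-0.48  0.09  1.41  0.    1.65 -2.24]
t: 17.05
tcp_pos: [603.3, -281.9, 330.5]
ee_rot: [-0.002, -0.099, 0.995, 0.002]
ft_force: [0.3, 0.4, 0.7]
width: 0.4
grasp_force: 0.0
17.05 tcp case [2.128e+02 2.000e-01 3.305e+02] tip180 [211.7 121.8 149.9] fingertip [212.1  -0.7 144.5] tipheading-case 90.17251691072613 F [0.3 0.4 0.7] [-0.48  0.13  1.55  0.    1.47 -2.24]
```

```bash
python3 -m creep '[[0,0.02,0,0,0,0],[0,0.035,0,0,0,0],[0,0.05,0,0,0,0],[0,0.065,0,0,0,0],[0,0.08,0,0,0,0],[0,0.092,0,0,0,0],[0,0.104,0,0,0,0],[0,0.113,0,0,0,0],[0,0.113,0,0,0,0]]'; python3 c.py
```

```text
t: 17.95
tcp_pos: [581.7, -171.5, 334.5]
ee_rot: [-0.0, -0.099, 0.995, 0.0]
ft_force: [-0.2, -0.6, 0.3]
width: 0.5
grasp_force: 0.0
17.95 tcp case [100.3   0.4 334.5] tip180 [ 99.9 122.9 154.5] fingertip [100.2   0.4 148.5] tipheading-case 90.15388410809469 F [-0.2 -0.6  0.3] [-0.33 -0.    1.68  0.    1.47 -2.1 ]
```

```bash
python3 -m creep '[[0,0.015,0,0,0,0],[0,0.03,0,0,0,0],[0,0.045,0,0,0,0],[0,0.058,0,0,0,0],[0,0.073,0.003,0,0,0],[0,0.088,0.007,0,0,0],[0,0.102,0.012,0,0,0],[0,0.115,0.022,0,0,0],[0,0.125,0.03,0,0,0],[0,0.125,0.03,0,0,0]]'; python3 c.py
python3 - <<'E'
from h import *
a=manip.snapshot('scene')['img'][120:300,180:360];b=manip.snapshot('side')['img'][180:360,270:450]
cv2.imwrite('pics/lid1.png',cv2.cvtColor(cv2.resize(np.hstack([a,b]),(800,400),interpolation=cv2.INTER_CUBIC),cv2.COLOR_RGB2BGR))
E
```

```text
t: 18.95
tcp_pos: [556.9, -48.8, 303.0]
ee_rot: [-0.001, -0.099, 0.995, 0.0]
ft_force: [-0.5, 0.9, -0.3]
width: 0.5
grasp_force: 0.0
18.95 tcp case [-24.8  -0.  303. ] tip180 [-25.4 122.1 122.7] fingertip [-25.1  -0.4 117. ] tipheading-case 90.16418886000096 F [-0.5  0.9 -0.3] [-0.13 -0.09  1.82  0.    1.42 -1.9 ]
```

View pics/lid1.png

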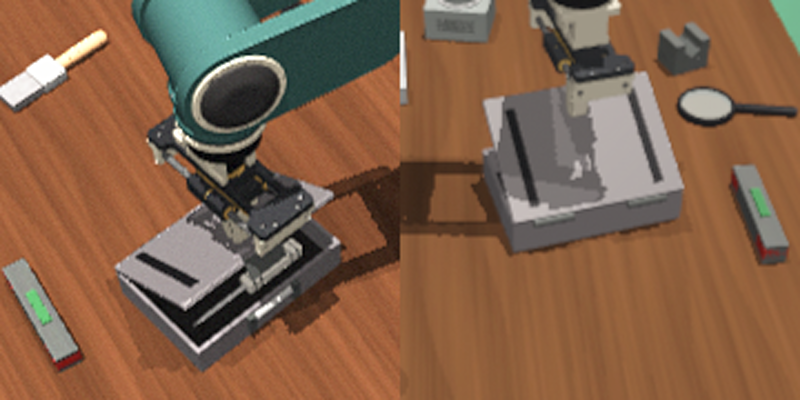

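lid1 shows the lid partly shut with the fingers on its outer face, and the scriber in the bay under it. I continue down.

```bash
python3 -m creep '[[0,0.01,0.008,0,0,0],[0,0.019,0.017,0,0,0],[0,0.027,0.026,0,0,0],[0,0.034,0.035,0,0,0],[0,0.040,0.043,0,0,0],[0,0.045,0.049,0,0,0],[0,0.047,0.052,0,0,0],[0,0.047,0.052,0,0,0]]'; python3 c.py
python3 -m creep '[[0,0,0.003,0,0,0],[0,0,0.006,0,0,0],[0,0,0.008,0,0,0],[0,0,0.008,0,0,0]]';python3 c.py
```

```text
t: 19.85
tcp_pos: [548.1, -3.8, 252.2]
ee_rot: [-0.0, -0.099, 0.995, 0.0]
ft_force: [-0.6, -0.1, 0.5]
width: 0.6
grasp_force: 0.0
19.85 tcp case [-7.080e+01  1.000e-01  2.522e+02] tip180 [-71.1 122.4  72.1] fingertip [-70.8  -0.1  66.2] tipheading-case 90.11674910309777 F [-0.6 -0.1  0.5] [-0.05 -0.08  1.89  0.    1.33 -1.82]
t: 20.25
tcp_pos: [548.3, -3.9, 245.3]
ee_rot: [0.0, -0.098, 0.995, 0.0]
ft_force: [-0.7, 3.5, 5.7]
width: 0.4
grasp_force: 2.5
20.25 tcp case [-70.6   0.3 245.3] tip180 [-71.  122.9  65.4] fingertip [-70.8   0.5  59.3] tipheading-case 90.08914507062401 F [-0.7  3.5  5.7] [-0.05 -0.07  1.9   0.    1.32 -1.82]
```

```bash
python3 -m creep '[[0,0,0.001,0,0,0],[0,0,0.002,0,0,0],[0,0,0.003,0,0,0],[0,0,0.003,0,0,0]]';python3 c.py;python3 -m creep '[[0,0,0.001,0,0,0],[0,0,0.002,0,0,0],[0,0,0.002,0,0,0]]';python3 c.py
```

```text
t: 20.65
tcp_pos: [548.3, -4.0, 242.0]
ee_rot: [0.0, -0.098, 0.995, 0.0]
ft_force: [-0.0, 3.2, 3.0]
width: 0.3
grasp_force: 1.6
20.65 tcp case [-7.05e+01  2.00e-01  2.42e+02] tip180 [-70.7 122.9  62.1] fingertip [-70.5   0.4  56. ] tipheading-case 90.08720567337501 F [-0.   3.2  3. ] [-0.05 -0.07  1.9   0.    1.31 -1.82]
t: 20.95
tcp_pos: [548.3, -4.1, 240.1]
ee_rot: [0.0, -0.098, 0.995, -0.0]
ft_force: [-1.6, 1.4, 8.1]
width: 0.3
grasp_force: 3.9
20.95 tcp case [-7.040e+01  2.000e-01  2.401e+02] tip180 [-70.5 122.8  60.2] fingertip [-70.3   0.3  54.1] tipheading-case 90.09021211960588 F [-1.6  1.4  8.1] [-0.05 -0.07  1.9  -0.    1.31 -1.82]
```

```bash
python3 -m creep '[[0,0,0.001,0,0,0],[0,0,0.001,0,0,0]]';python3 -m creep '[[0,0,0.001,0,0,0],[0,0,0.001,0,0,0]]'
```

```text
t: 21.15
tcp_pos: [548.3, -4.1, 240.0]
ee_rot: [0.0, -0.098, 0.995, -0.0]
ft_force: [-5.8, 1.2, 16.1]
width: 0.8
grasp_force: 8.6
t: 21.35
tcp_pos: [548.4, -4.1, 239.8]
ee_rot: [0.001, -0.098, 0.995, -0.0]
ft_force: [-11.1, 2.3, 25.4]
width: 0.5
grasp_force: 13.1
```

The stop is rigid at tip height 54 mm, which is the shut height. Now retreat and verify.

```bash
python3 -m creep '[[0,0,-0.005,0,0,0],[0,0,-0.03,0,0,0],[0,0,-0.08,0,0,0],[0,0,-0.13,0,0,0],[0,0,-0.18,0,0,0],[0.05,0.04,-0.2,0,0,0],[0.1,0.09,-0.2,0,0,0],[0.1,0.14,-0.2,0,0,0],[0.1,0.18,-0.2,0,0,0],[0.1,0.18,-0.2,0,0,0]]'
python3 - <<'E'
from h import *
S=[manip.snapshot('scene'),manip.snapshot('side')]
c=np.array([561.8,-73.2,0]);Rc=R.from_rotvec([0,0,np.radians(-78.8)])
ims=[]
for s,(r0,c0) in zip(S,((170,210),(190,270))):
    g=cv2.resize(cv2.cvtColor(s['img'],cv2.COLOR_RGB2BGR)[r0:r0+130,c0:c0+140],None,fx=2.85,fy=2.85,interpolation=cv2.INTER_CUBIC)
    for y in(-110,110):
        r,q=proj(s,c+Rc.apply([-89.5,y,54]));cv2.circle(g,(int((q-c0)*2.85),int((r-r0)*2.85)),4,(0,0,255),1)
    ims.append(g)
cv2.imwrite('pics/end.png',np.hstack(ims))
print(manip.sense()['t'],manip.sense()['ft_force'])
E
```

```text
t: 22.35
tcp_pos: [413.1, 155.2, 437.9]
ee_rot: [0.0, -0.099, 0.995, 0.0]
ft_force: [-0.3, -0.8, -0.7]
width: 0.7
grasp_force: 0.0
22.45 [-0.24911048  0.57855243  0.87640703]
```

View pics/end.png

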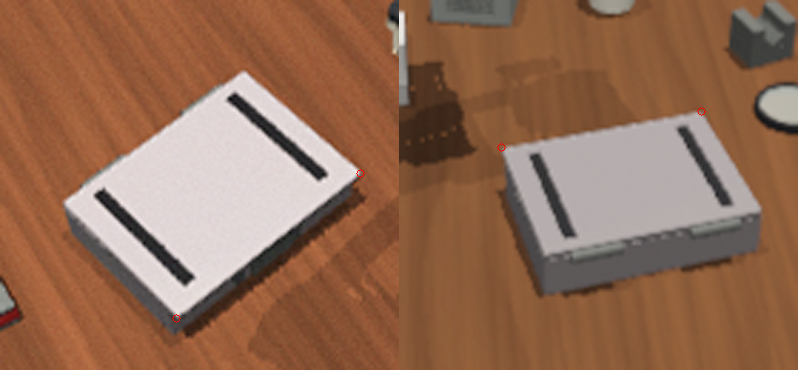

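The lid is shut: its free-edge corners fall on the predicted shut positions, at about (360,173) and (175,318) in the left crop and (502,147) and (701,111) in the right. The arm is clear, so I hand in the job.

```bash
python3 -c "
from plant import manip
print(manip.finish_job())"
```

```text
the job is handed in; nothing more can be done
None
```

I dipped the scriber in the grey demagnetiser's well, laid it flat in the bay and pressed the lid down to its fully shut height, and no bystander was disturbed that I could see; I handed the job in at about 22 s, but no verdict came back.

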